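Seat the row of vial caps on the sample carousel

ROBOT

A 6-joint arm with a two-finger parallel gripper is mounted at the origin on the work surface. World frame = base frame: x ahead of the robot, y to its left, z up, the work surface at z = 0. Lengths are in m, angles in rad, forces in N, time in s.
With the tool pointing down it reaches from about 0.25 to 0.775 m from the base axis. Payload 8.9 kg.
Tool frame: the origin (TCP) lies midway between the tips of the shut fingers; the grasp point (between the pads) lies 19 mm behind it (manip.hold_point_z is the distance from the TCP to the grasp point, in m); z points along the fingers, y is the line along which they close (so a half turn about z gives the same grasp; the last joint's range is limited). The gripper opens to 85 mm and grips with 20 to 120 N. Pads are 22 mm wide; open, the fingers measure 114 mm over their backs; the gripper's body (76 mm by 85 mm) begins 54 mm behind the grasp point. The pads swing forward as they close: fully open they stand 13 mm farther back than shut.
Start: joints at [-0.139, 0.291, -0.153, 1.127, 0, 1.431], TCP at [0.525, 0, 0.231] pointing down, gripper open.
Joint ranges: [-2.52, 2.52], [-0.91, 1.74], [-1.3, 1.37], [-1.96, 2.02], [-1.52, 1.47], [-3.14, 3.14]. Speed limits (rad/s): [2.22, 2.22, 2.79, 3.14, 3.14, 3.14].

INTERFACE

Orientations are given as a unit quaternion [x, y, z, w].
In Python, from station import manip, optics, order gives the robot as it stands.
- The arm moves only by the shell command python3 -m jog 'ROWS' [FORCE]. ROWS is JSON, a list of rows, each a list of 7 numbers: the finger opening in cm, from 0 to 8.54, then the shift along the world's x, y, z in cm, then the turn, a rotation vector about the world's x, y, z in rad. In form: [[gripper, tx, ty, tz, ax, ay, az], ...]. A call has 1 to 20 rows; each row is the pose to reach, as a shift and turn from the pose commanded when the call began; what a row does not reach only later rows make up. A row lasts 1/8 s, in which the tool goes at most 62.5 mm and 10.7 degrees, less where a joint would pass 70% of its speed; a pose out of reach is approached as far as the arm can. A call with a gripper value outside its range is refused whole. The fingers move at their own pace and stop on an object; FORCE is the grip in N (left out, the last holds). Time passes only in rows, so rows that repeat a pose let the fingers close. It gives the time, the measured TCP pose, the force, the opening and the grip force at its end, in the units of the state.
- manip.read_state(): the state, without advancing time (a new reading comes with each control period).
- optics.snapshot(name): name is "scene" or "side" or "wrist"; returns a dict with "color" (420x560x3 uint8, red, green, blue), "depth" (420x560 float32, m along the optical axis (not along the pixel's ray), 0 where there is no reading), "K" (3x3 intrinsics, pixels), "D" ([k1, k2, p1, p2, k3] as OpenCV has them; the pictures are not rectified), "R" (3x3) and "t" (3): a world point X has camera coordinates R X + t. Camera axes: x right, y down, z forward; pixel columns grow to the right and rows downward; lengths in m; the calibration is good to about 2 mm. A picture is of the moment at which its call begins.
- order.job_done(): hands the job in; it is judged then, once.
The state is a dict: "time_s": time; "joint_positions": joint angles; "qd": joint speeds; "joint_efforts": joint torques, N m; "eef_pos": TCP position; "tcp_rot": TCP orientation; "contact_force": force on the tool from outside, world axes, zero at the start; "torque": the same for the moment, N m; "finger_gap": finger opening in m; "finger_force": force on a finger pad.
Only numpy, scipy, OpenCV 4.12 (cv2) and the standard library are available. Lean on these libraries where they do the work, as an engineer would, in place of code of your own. Each camera call takes 0.05 s, during which the arm holds its last target. There are 200 camera calls.

TASK

Run closed fingertips along the curved row of five raised vial caps on the carousel, from the teal cap past the three yellow ones to the red cap, lightly pressing each in turn all the way down. Make it one pass: from the teal cap until the red one is down, follow the row and lift the fingertips no more than about 2 cm off the caps. Leave the two black caps standing up, do not pick up or shift the loose vials or anything else, and move away clear at the end.

Things in the scene. Friction and masses are not known exactly. Their poses are not given: they have to be found in the camera images.
- carousel: Grey round sample carousel, fixed to the bench (it does not turn), 250 mm across; origin at the centre of its underside on the bench, z up. Twelve slots, 30 degrees apart, lie on a circle of radius 103.5 mm round the origin; neighbouring caps are 54 mm apart, centre to centre. Five neighbouring slots hold the row (teal, three yellow, red). The central drum is 172 mm across and 54 mm high with a black knob, 28 mm across, up to 70 mm; the rim is 34 mm high.
- top_teal (a point): Press cap, 24 mm across and 14 mm tall, flat top, on a fixed glass vial. This point is the middle of its top: 103 mm above the bench while the cap stands proud (up to 1.5 mm less at some starts), 94 mm when seated. The teal (blue-green) cap, at one end of the row of five: the first.
- top_yellow_a (a point): Press cap, 24 mm across and 14 mm tall, flat top, on a fixed glass vial. This point is the middle of its top: 103 mm above the bench while the cap stands proud (up to 1.5 mm less at some starts), 94 mm when seated. One of the three yellow caps between teal and red; the letters do not tell their order, the positions do.
- top_yellow_b (a point): Press cap, 24 mm across and 14 mm tall, flat top, on a fixed glass vial. This point is the middle of its top: 103 mm above the bench while the cap stands proud (up to 1.5 mm less at some starts), 94 mm when seated. One of the three yellow caps between teal and red; the letters do not tell their order, the positions do.
- top_yellow_c (a point): Press cap, 24 mm across and 14 mm tall, flat top, on a fixed glass vial. This point is the middle of its top: 103 mm above the bench while the cap stands proud (up to 1.5 mm less at some starts), 94 mm when seated. One of the three yellow caps between teal and red; the letters do not tell their order, the positions do.
- top_red (a point): Press cap, 24 mm across and 14 mm tall, flat top, on a fixed glass vial. This point is the middle of its top: 103 mm above the bench while the cap stands proud (up to 1.5 mm less at some starts), 94 mm when seated. The red cap, at the other end of the row: the last.
- top_black_a (a point): Press cap, 24 mm across and 14 mm tall, flat top, on a fixed glass vial. This point is the middle of its top: 103 mm above the bench while the cap stands proud (up to 1.5 mm less at some starts), 94 mm when seated. A black cap, next slot beyond an end of the row; leave it standing proud.
- top_black_b (a point): Press cap, 24 mm across and 14 mm tall, flat top, on a fixed glass vial. This point is the middle of its top: 103 mm above the bench while the cap stands proud (up to 1.5 mm less at some starts), 94 mm when seated. The other black cap, next slot beyond the other end of the row; leave it standing proud.
- cap_teal (a joint): How far the teal cap of point top_teal is pressed down, in m: 0 to 0.0015 at the start (proud), 0.009 at its stop (seated). It slides straight down against about 4 N of friction, slightly more when fast, stops hard at 0.009 and stays where it is left.
- cap_yellow_a (a joint): How far the yellow cap of point top_yellow_a is pressed down, in m: 0 to 0.0015 at the start (proud), 0.009 at its stop (seated). It slides straight down against about 4 N of friction, slightly more when fast, stops hard at 0.009 and stays where it is left.
- cap_yellow_b (a joint): How far the yellow cap of point top_yellow_b is pressed down, in m: 0 to 0.0015 at the start (proud), 0.009 at its stop (seated). It slides straight down against about 4 N of friction, slightly more when fast, stops hard at 0.009 and stays where it is left.
- cap_yellow_c (a joint): How far the yellow cap of point top_yellow_c is pressed down, in m: 0 to 0.0015 at the start (proud), 0.009 at its stop (seated). It slides straight down against about 4 N of friction, slightly more when fast, stops hard at 0.009 and stays where it is left.
- cap_red (a joint): How far the red cap of point top_red is pressed down, in m: 0 to 0.0015 at the start (proud), 0.009 at its stop (seated). It slides straight down against about 4 N of friction, slightly more when fast, stops hard at 0.009 and stays where it is left.
- cap_black_a (a joint): How far the black cap of point top_black_a is pressed down, in m: 0 to 0.0015 at the start (proud), 0.009 at its stop (seated). It slides straight down against about 4 N of friction, slightly more when fast, stops hard at 0.009 and stays where it is left.
- cap_black_b (a joint): How far the black cap of point top_black_b is pressed down, in m: 0 to 0.0015 at the start (proud), 0.009 at its stop (seated). It slides straight down against about 4 N of friction, slightly more when fast, stops hard at 0.009 and stays where it is left.
- spare_a: Loose amber vial with a white cap, 22 mm across, 74 mm tall, 30 g, standing in a carousel slot with its top 88 mm above the bench; origin at the centre of its underside. A bystander.
- spare_b: Loose amber vial with a white cap, 22 mm across, 74 mm tall, 30 g, standing in a carousel slot with its top 88 mm above the bench; origin at the centre of its underside. A bystander.
- spare_c: Loose amber vial with a white cap, 22 mm across, 74 mm tall, 30 g, standing in a carousel slot with its top 88 mm above the bench; origin at the centre of its underside. A bystander.
- reagent: Loose amber bottle with a teal cap, 68 mm across, 140 mm tall, left of the carousel; origin at the centre of its underside. A bystander.
- beaker: Loose clear beaker, 66 mm across, 85 mm tall, right of the carousel; origin at the centre of its underside. A bystander.
- jar: Loose white jar with a blue lid, 52 mm across, 70 mm tall, right of the carousel; origin at the centre of its underside. A bystander.
- spatula: Loose spatula, 170 mm long, lying flat left of the carousel, along its own x; origin near its middle, on the bench. A bystander.

How it is judged:
On the way, in this order (a step that is already met when the one before it is completed fails the run):
1. the teal cap is pressed down first (value of joint cap_teal above 0.0065 m), for 0.05 s.
2. then the yellow cap next to it (((horizontal distance between top_teal and top_yellow_a between 0.03 and 0.075 m and value of joint cap_yellow_a above 0.0065 m) or (horizontal distance between top_teal and top_yellow_b between 0.03 and 0.075 m and value of joint cap_yellow_b above 0.0065 m) or (horizontal distance between top_teal and top_yellow_c between 0.03 and 0.075 m and value of joint cap_yellow_c above 0.0065 m))), for 0.05 s.
3. then the middle yellow cap (((horizontal distance between top_teal and top_yellow_a between 0.075 and 0.125 m and value of joint cap_yellow_a above 0.0065 m) or (horizontal distance between top_teal and top_yellow_b between 0.075 and 0.125 m and value of joint cap_yellow_b above 0.0065 m) or (horizontal distance between top_teal and top_yellow_c between 0.075 and 0.125 m and value of joint cap_yellow_c above 0.0065 m))), for 0.05 s.
4. then the yellow cap next to the red one (((horizontal distance between top_teal and top_yellow_a between 0.125 and 0.2 m and value of joint cap_yellow_a above 0.0065 m) or (horizontal distance between top_teal and top_yellow_b between 0.125 and 0.2 m and value of joint cap_yellow_b above 0.0065 m) or (horizontal distance between top_teal and top_yellow_c between 0.125 and 0.2 m and value of joint cap_yellow_c above 0.0065 m))), for 0.05 s.
5. last the red cap (value of joint cap_red above 0.0065 m), for 0.05 s.
At the end, for the whole second after the job is handed in: All five caps of the row are down by more than 6.5 mm of their 9 mm, both black caps are down by less than 4 mm, and every loose thing is upright (within 0.2 rad), at rest and within 20 mm of where it started (value of joint each of cap_teal, cap_yellow_a, cap_yellow_b, cap_yellow_c, cap_red above 0.0065 m and value of joint each of cap_black_a, cap_black_b below 0.004 m and distance of each of spare_a, spare_b, spare_c, reagent, beaker, jar, spatula from where it was at the start of the episode below 0.02 m and linear speed of each of spare_a, spare_b, spare_c, reagent, beaker, jar, spatula below 0.02 m/s and angle between each of spare_a, spare_b, spare_c, reagent, beaker, jar, spatula's own z axis and vertical below 0.2 rad); the robot touches nothing.
It fails at once if a black cap is pressed down by more than 4 mm (value of joint any of cap_black_a, cap_black_b above 0.004 m).
It fails at once if a loose vial or another loose thing is shifted, lifted or carried by more than 20 mm, or tipped by more than 0.35 rad (distance of any of spare_a, spare_b, spare_c, reagent, beaker, jar, spatula from where it was at the start of the episode above 0.02 m or angle between any of spare_a, spare_b, spare_c, reagent, beaker, jar, spatula's own z axis and vertical above 0.35 rad).
It fails at once if a cap is pressed with more than 40 N (contact force between the fingers and cap_teal above 40 N or contact force between the fingers and cap_yellow_a above 40 N or contact force between the fingers and cap_yellow_b above 40 N or contact force between the fingers and cap_yellow_c above 40 N or contact force between the fingers and cap_red above 40 N).
It fails at once if after the teal cap and before the red cap is down, the fingertips rise more than about 50 mm above the caps (grasp point over 172 mm above the bench) (value of joint cap_teal above 0.0065 m and value of joint cap_red below 0.0065 m and z of the grasp point in the frame of carousel above 0.172 m).
It fails at once if after the teal cap and before the red cap is down, the grasp point leaves the row (closer than 45 mm to the carousel's centre or farther than 165 mm from it) (value of joint cap_teal above 0.0065 m and value of joint cap_red below 0.0065 m and (horizontal distance between the grasp point and carousel below 0.045 m or horizontal distance between the grasp point and carousel above 0.165 m)).
It also fails if it takes over 48 s, if anything falls off the work surface, if the arm or the gripper's body presses on something with over 40 N, if the wrist force passes 120 N, or if a joint passes its speed limit or range.

## Working session

There is one attempt and no reset: what is moved stays moved. The work goes in short steps, Python scripts to look and compute and a shell command to move; the robot and the scene stay as the last step left them, time stands still between calls to the robot, and variables do not carry over. Pictures are saved under pics/ and viewed, at most 10 in all, crops included, and the job is handed in when it is done.

```bash
mkdir -p pics
python3 - <<'E'
from station import manip, optics
import cv2, numpy as np
s=manip.read_state(); print(s['time_s'],s['eef_pos'],s['tcp_rot'],s['finger_gap'],manip.hold_point_z)
ims=[]
for n in ("scene","side"):
    o=optics.snapshot(n); np.savez(f"{n}.npz",**o)
    cv2.imwrite(f"pics/{n}0.png",o['color'][:,:,::-1])
    print(n,-o['R'].T@o['t'])
E
```

```text
0.0 [5.24551403e-01 5.13065053e-05 2.30740032e-01] [ 7.07113761e-01  7.07099493e-01 -4.09621668e-04 -5.18567007e-04] 0.08558008241285275 0.0187
scene [ 1.35318256 -0.33778316  0.98507715]
side [0.24283766 0.95119965 0.83570352]
```

View pics/scene0.png

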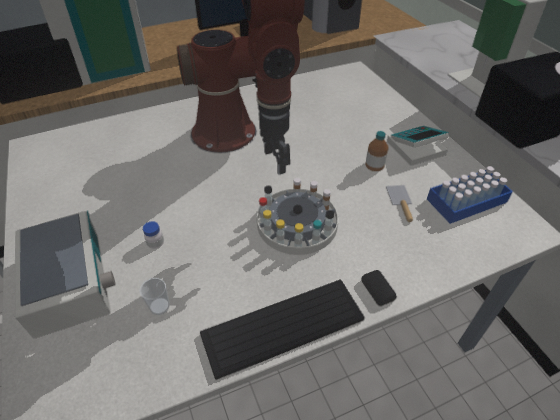

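View pics/side0.png

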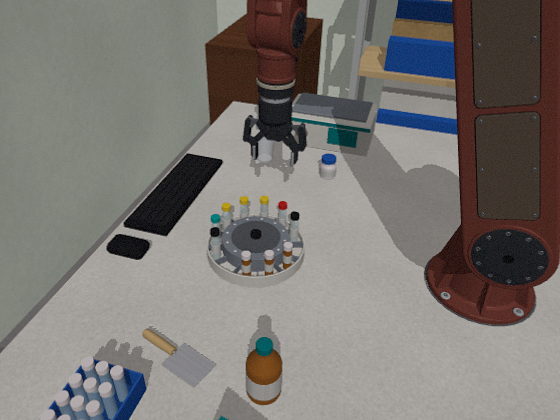

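The scene view shows teal (318,225), yellow (299,228), (280,225), (267,214), red (263,201), and black (330,213) and (268,189). In the side view they are teal (215,218), yellow (226,206), (244,200), (264,200), red (283,205), and black (214,232) and (295,216). I'll measure them by triangulation and by depth.

```bash
cat > m.py <<'E'
import cv2, numpy as np
from scipy.optimize import least_squares
P={'scene':dict(teal=(318,225),y1=(299,228),y2=(280,225),y3=(267,214),red=(263,201),bT=(330,213),bR=(268,189)),
   'side':dict(teal=(215,218),y1=(226,206),y2=(244,200),y3=(264,200),red=(283,205),bT=(214,232),bR=(295,216))}
def mask(hsv,n):
    h,s,v=[hsv[...,i].astype(int) for i in range(3)]
    if n=='teal': return (h>75)&(h<105)&(s>110)
    if n[0]=='y': return (h>18)&(h<35)&(s>120)
    if n=='red': return ((h<8)|(h>172))&(s>130)
    return v<50
U={};C={};Z={}
for c in P:
    o=dict(np.load(c+'.npz')); C[c]=o
    hsv=cv2.cvtColor(o['color'],cv2.COLOR_RGB2HSV)
    for n,(u,v) in P[c].items():
        m=mask(hsv,n); w=np.zeros_like(m); w[v-8:v+9,u-8:u+9]=1
        _,lab,st,ce=cv2.connectedComponentsWithStats((m&w).astype(np.uint8))
        k=1+np.argmax(st[1:,4]); vv,uu=np.nonzero(lab==k)
        px=np.c_[uu,vv].astype(float)
        xn=cv2.undistortPoints(px[:,None],o['K'],o['D'])[:,0]
        U[c,n]=xn.mean(0)
        d=o['depth'][vv,uu]; X=(np.c_[xn,np.ones(len(d))]*d[:,None]-o['t'])@o['R']
        t=X[d>0]; top=t[(t[:,2]>np.percentile(t[:,2],85)-.003)]; Z[c,n]=np.r_[top.mean(0),len(uu)]
T={}
for n in P['scene']:
    pm=[np.c_[C[c]['R'],C[c]['t']] for c in P]
    X=cv2.triangulatePoints(*pm,*[U[c,n].reshape(2,1) for c in P])[:,0]; T[n]=X[:3]/X[3]
    print(n,'tri',T[n].round(4),*[Z[c,n].round(4) for c in P])
names=['bT','teal','y1','y2','y3','red','bR']
def fit(Q):
    A=np.array([Q[n][:2] for n in names])
    def model(p): a=p[2]+p[3]*np.arange(7)*np.pi/6; return np.c_[p[0]+.1035*np.cos(a),p[1]+.1035*np.sin(a)]
    best=None
    for s in (1,-1):
      for a0 in np.arange(0,6.3,.7):
        r=least_squares(lambda p:(model(np.r_[p,s])-A).ravel(),[*A.mean(0),a0])
        if best is None or r.cost<best[0]: best=(r.cost,r.x,s)
    _,p,s=best; M=model(np.r_[p,s]); print('centre',p.round(4),s,'resid mm',(1000*np.linalg.norm(M-A,axis=1)).round(1)); print(M.round(4).tolist())
fit(T); fit({n:Z['scene',n] for n in names}); fit({n:Z['side',n] for n in names})
E
python3 m.py
```

```text
teal tri [0.6523 0.0765 0.0968] [ 0.6542  0.0743  0.103  48.    ] [ 0.652   0.0748  0.1008 71.    ]
y1 tri [0.6448 0.0235 0.097 ] [6.465e-01 2.200e-02 1.036e-01 5.900e+01] [6.443e-01 2.320e-02 1.010e-01 6.500e+01]
y2 tri [ 0.6115 -0.0189  0.0972] [ 6.128e-01 -1.920e-02  1.036e-01  5.400e+01] [ 6.119e-01 -2.060e-02  1.017e-01  6.400e+01]
y3 tri [ 0.562  -0.0381  0.0969] [ 5.640e-01 -3.920e-02  1.032e-01  5.200e+01] [ 5.617e-01 -3.790e-02  1.017e-01  6.100e+01]
red tri [ 0.5088 -0.0295  0.0975] [ 5.116e-01 -3.080e-02  1.037e-01  3.900e+01] [ 5.082e-01 -3.200e-02  1.015e-01  6.300e+01]
bT tri [0.6332 0.1252 0.0958] [ 0.6369  0.1228  0.1033 39.    ] [ 0.6326  0.1243  0.101  69.    ]
bR tri [0.4678 0.0025 0.0963] [4.728e-01 2.900e-03 1.037e-01 3.500e+01] [4.667e-01 2.400e-03 1.012e-01 6.000e+01]
centre [0.5501 0.0645 6.9206] -1 resid mm [0.9 0.7 0.3 0.3 0.3 0.9 1. ]
[[0.6333, 0.1261], [0.6529, 0.0763], [0.645, 0.0233], [0.6117, -0.0187], [0.5618, -0.0383], [0.5089, -0.0304], [0.4669, 0.0029]]
centre [0.553  0.0636 6.9131] -1 resid mm [1.7 1.8 1.2 1.5 0.1 0.5 3.4]
[[0.6367, 0.1245], [0.656, 0.0745], [0.6477, 0.0216], [0.614, -0.0201], [0.564, -0.0394], [0.5111, -0.0311], [0.4694, 0.0026]]
centre [0.5496 0.0635 6.9207] -1 resid mm [0.8 0.7 0.9 1.1 1.4 0.6 0.5]
[[0.6328, 0.1251], [0.6525, 0.0753], [0.6446, 0.0223], [0.6112, -0.0197], [0.5614, -0.0393], [0.5084, -0.0314], [0.4665, 0.0019]]
```

The triangulated positions fit the 103.5 mm circle to within 1 mm, with tops at about 102 mm. Next I close the fingers and move above teal.

```bash
python3 -m jog '[[0,4,2.4,0,0,0,0],[0,8,4.8,0,0,0,0],[0,12.8,7.6,0,0,0,0],[0,12.8,7.6,-3,0,0,0],[0,12.8,7.6,-6,0,0,0],[0,12.8,7.6,-9,0,0,0],[0,12.8,7.6,-11,0,0,0],[0,12.8,7.6,-11,0,0,0],[0,12.8,7.6,-11,0,0,0],[0,12.8,7.6,-11,0,0,0]]' 30
python3 - <<'E'
from station import optics
import cv2
a=optics.snapshot('side')['color'][150:300,140:360,::-1]; b=optics.snapshot('scene')['color'][140:290,200:420,::-1]
cv2.imwrite('pics/near.png',cv2.resize(cv2.vconcat([a,b]),None,fx=1.95,fy=1.95,interpolation=cv2.INTER_CUBIC))
E
```

```text
time_s: 1.35
eef_pos: [0.6537, 0.076, 0.1225]
tcp_rot: [0.707, 0.707, 0.001, 0.001]
contact_force: [0.4, -0.3, 0.5]
finger_gap: -0.0001
finger_force: 0.0
```

View pics/near.png

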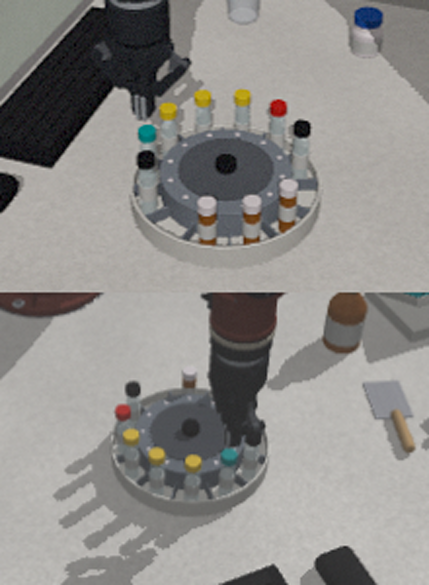

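The view shows the shut fingertips near teal, but they look offset: side crop tip about (142,112) against cap (148,133), scene tip about (243,445) against cap (230,456). I'll project the TCP into both images to check.

Run:
```python
from station import optics, manip
import cv2, numpy as np
p=np.array(manip.read_state()['eef_pos']); print(p)
ims=[]
for n in('side','scene'):
    o=optics.snapshot(n); im=o['color'][:,:,::-1].copy()
    X=np.array([p,[.653,.0763,.102]])
    u=cv2.projectPoints(X,cv2.Rodrigues(o['R'])[0],o['t'],o['K'],o['D'])[0][:,0]; print(n,u)
    c=u[1].astype(int)-[25,30]; 
    im=cv2.resize(im[c[1]:c[1]+55,c[0]:c[0]+50],None,fx=8,fy=8,interpolation=cv2.INTER_NEAREST)
    for k,col in((0,(255,0,255)),(1,(0,0,255))): cv2.drawMarker(im,tuple(((u[k]-c+.5)*8).astype(int).tolist()),col,0,16,2)
    ims.append(im)
cv2.imwrite('pics/chk.png',cv2.hconcat(ims))
```

```text
[0.65350738 0.07600291 0.12219096]
side [[213.94449942 209.77293218]
 [214.51638512 216.40733616]]
scene [[317.56067381 217.52376536]
 [317.11927315 222.31300862]]
```

View pics/chk.png

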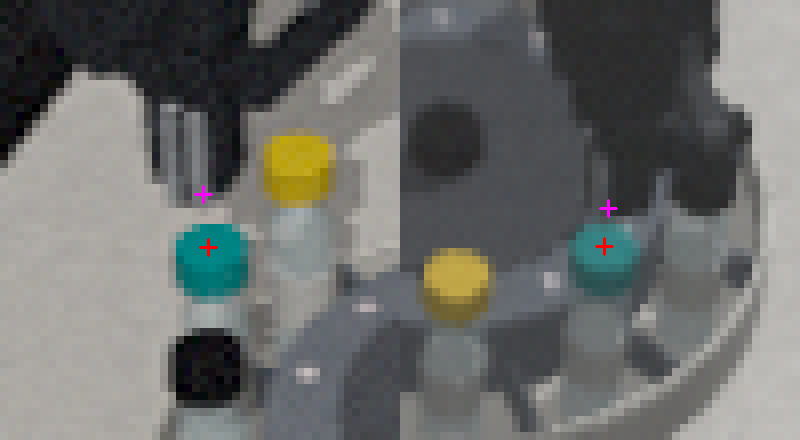

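The TCP projects directly over teal in both views. I'll press it gently in steps.

```bash
python3 -m jog '[[0,0,0,-0.6,0,0,0],[0,0,0,-1.2,0,0,0],[0,0,0,-1.6,0,0,0],[0,0,0,-1.8,0,0,0],[0,0,0,-2.0,0,0,0],[0,0,0,-2.2,0,0,0],[0,0,0,-2.2,0,0,0]]'
```

```text
time_s: 2.42
eef_pos: [0.653, 0.076, 0.0994]
tcp_rot: [0.707, 0.707, 0.0, 0.0]
contact_force: [-1.5, 0.3, 1.4]
finger_gap: 0.0
finger_force: 0.9
```

```bash
python3 -m jog '[[0,0,0,-0.1,0,0,0],[0,0,0,-0.2,0,0,0],[0,0,0,-0.3,0,0,0],[0,0,0,-0.4,0,0,0],[0,0,0,-0.4,0,0,0],[0,0,0,-0.4,0,0,0]]'
```

```text
time_s: 3.18
eef_pos: [0.653, 0.076, 0.0952]
tcp_rot: [0.707, 0.707, -0.0, -0.0]
contact_force: [-1.1, -0.2, 1.5]
finger_gap: 0.0002
finger_force: 0.9
```

```bash
python3 -m jog '[[0,0,0,-0.05,0,0,0],[0,0,0,-0.1,0,0,0],[0,0,0,-0.1,0,0,0]]'
python3 - <<'E'
from station import optics
import cv2
o=[]
for n,(x,y) in(('side',(190,185)),('scene',(285,190))):
    o.append(cv2.resize(optics.snapshot(n)['color'][y:y+60,x:x+50,::-1],None,fx=8,fy=8,interpolation=cv2.INTER_NEAREST))
cv2.imwrite('pics/p1.png',cv2.hconcat(o))
E
```

```text
time_s: 3.55
eef_pos: [0.653, 0.076, 0.0943]
tcp_rot: [0.707, 0.707, 0.0, 0.0]
contact_force: [-1.6, 0.7, 3.5]
finger_gap: -0.0001
finger_force: 1.7
```

View pics/p1.png

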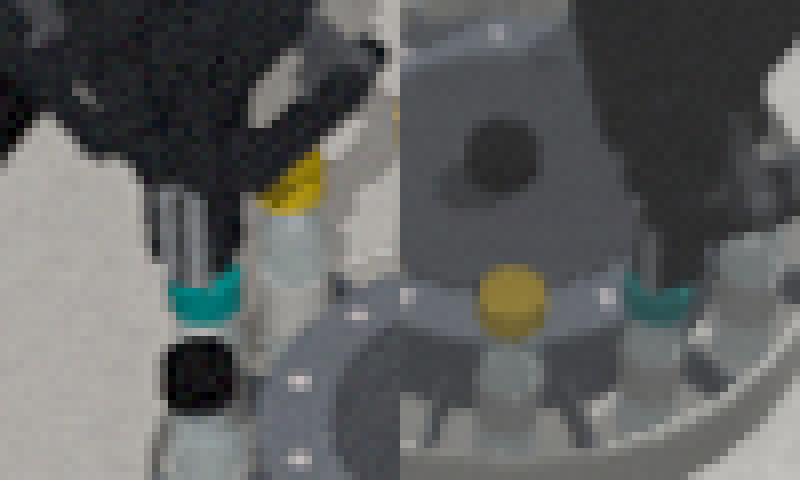

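The fingertips are centred on teal at z=94.3 mm, and its gap above the vial has closed, so it is seated. Next cap: lift 16 mm, shift, press.

```bash
python3 -m jog '[[0,0,0,0.8,0,0,0],[0,0,0,1.6,0,0,0],[0,0,0,1.7,0,0,0],[0,-0.2,-1.4,1.7,0,0,0],[0,-0.4,-2.7,1.7,0,0,0],[0,-0.6,-4,1.7,0,0,0],[0,-0.8,-5.3,1.7,0,0,0],[0,-0.8,-5.3,1.7,0,0,0],[0,-0.8,-5.3,1.2,0,0,0],[0,-0.8,-5.3,0.9,0,0,0],[0,-0.8,-5.3,0.7,0,0,0],[0,-0.8,-5.3,0.5,0,0,0],[0,-0.8,-5.3,0.3,0,0,0],[0,-0.8,-5.3,0.15,0,0,0],[0,-0.8,-5.3,0,0,0,0],[0,-0.8,-5.3,0,0,0,0],[0,-0.8,-5.3,0,0,0,0]]'
```

```text
time_s: 5.78
eef_pos: [0.6452, 0.0227, 0.0941]
tcp_rot: [0.707, 0.707, -0.0, 0.0]
contact_force: [-0.0, 0.7, 0.7]
finger_gap: -0.0
finger_force: 0.2
```

Now y2, shifting (-3.3, -4.2).

```bash
python3 -m jog '[[0,0,0,0.8,0,0,0],[0,0,0,1.6,0,0,0],[0,0,0,1.7,0,0,0],[0,-0.8,-1,1.7,0,0,0],[0,-1.6,-2.1,1.7,0,0,0],[0,-2.5,-3.2,1.7,0,0,0],[0,-3.3,-4.2,1.7,0,0,0],[0,-3.3,-4.2,1.7,0,0,0],[0,-3.3,-4.2,1.2,0,0,0],[0,-3.3,-4.2,0.9,0,0,0],[0,-3.3,-4.2,0.7,0,0,0],[0,-3.3,-4.2,0.5,0,0,0],[0,-3.3,-4.2,0.3,0,0,0],[0,-3.3,-4.2,0.15,0,0,0],[0,-3.3,-4.2,0,0,0,0],[0,-3.3,-4.2,0,0,0,0],[0,-3.3,-4.2,0,0,0,0]]'
python3 - <<'E'
from station import optics
import cv2
o=[]
for n,(x,y) in(('side',(200,170)),('scene',(250,170))):
    o.append(cv2.resize(optics.snapshot(n)['color'][y:y+70,x:x+80,::-1],None,fx=5,fy=5,interpolation=cv2.INTER_NEAREST))
cv2.imwrite('pics/p3.png',cv2.hconcat(o))
E
```

```text
time_s: 7.9
eef_pos: [0.6121, -0.0192, 0.0941]
tcp_rot: [0.707, 0.707, -0.0, 0.0]
contact_force: [-0.2, 0.4, 1.5]
finger_gap: -0.0
finger_force: 0.3
```

View pics/p3.png

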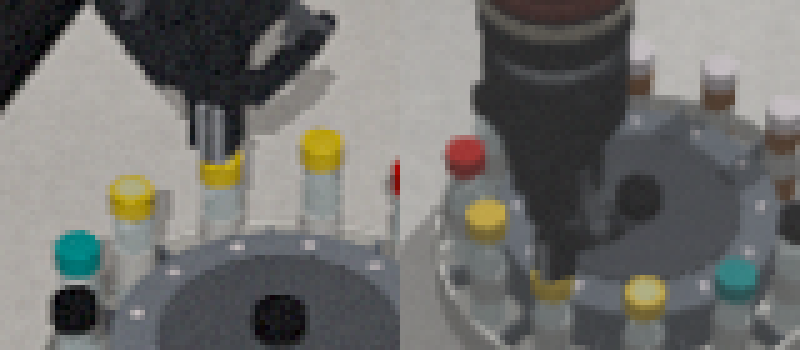

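Fingertips sit centred on the middle yellow (side crop 222,160), and teal and y1 are visibly lower than y3. Now y3.

```bash
python3 -m jog '[[0,0,0,0.8,0,0,0],[0,0,0,1.6,0,0,0],[0,0,0,1.7,0,0,0],[0,-1.2,-0.5,1.7,0,0,0],[0,-2.5,-1,1.7,0,0,0],[0,-3.8,-1.4,1.7,0,0,0],[0,-5,-1.9,1.7,0,0,0],[0,-5,-1.9,1.7,0,0,0],[0,-5,-1.9,1.2,0,0,0],[0,-5,-1.9,0.9,0,0,0],[0,-5,-1.9,0.7,0,0,0],[0,-5,-1.9,0.5,0,0,0],[0,-5,-1.9,0.3,0,0,0],[0,-5,-1.9,0.15,0,0,0],[0,-5,-1.9,0,0,0,0],[0,-5,-1.9,0,0,0,0],[0,-5,-1.9,0,0,0,0]]'
```

```text
time_s: 10.12
eef_pos: [0.562, -0.0381, 0.0942]
tcp_rot: [0.707, 0.707, -0.0, -0.0]
contact_force: [1.1, 0.3, 0.6]
finger_gap: -0.0002
finger_force: 0.4
```

```bash
python3 -m jog '[[0,0,0,0.8,0,0,0],[0,0,0,1.6,0,0,0],[0,0,0,1.7,0,0,0],[0,-1.3,0.2,1.7,0,0,0],[0,-2.6,0.4,1.7,0,0,0],[0,-4,0.6,1.7,0,0,0],[0,-5.3,0.8,1.7,0,0,0],[0,-5.3,0.8,1.7,0,0,0],[0,-5.3,0.8,1.2,0,0,0],[0,-5.3,0.8,0.9,0,0,0],[0,-5.3,0.8,0.7,0,0,0],[0,-5.3,0.8,0.5,0,0,0],[0,-5.3,0.8,0.3,0,0,0],[0,-5.3,0.8,0.15,0,0,0],[0,-5.3,0.8,0,0,0,0],[0,-5.3,0.8,0,0,0,0],[0,-5.3,0.8,0,0,0,0]]'
```

```text
time_s: 12.25
eef_pos: [0.509, -0.03, 0.0942]
tcp_rot: [0.707, 0.707, -0.0, -0.0]
contact_force: [1.2, -0.0, 1.6]
finger_gap: 0.0001
finger_force: 0.4
```

Now lift straight up, move outward clear of the row (toward -y), and check the caps.

```bash
python3 -m jog '[[0,0,0,1,0,0,0],[0,0,0,3,0,0,0],[0,0,0,6,0,0,0],[0,0,0,10,0,0,0],[0,0,0,14,0,0,0],[0,0,-4,16,0,0,0],[0,0,-8,16,0,0,0],[0,0,-12,16,0,0,0],[0,0,-12,16,0,0,0],[0,0,-12,16,0,0,0]]'
python3 - <<'E'
from station import optics
import cv2, numpy as np
o=[]
for n,(x,y) in(('side',(200,180)),('scene',(250,170))):
    s=optics.snapshot(n); np.savez(n+'.npz',**s)
    o.append(cv2.resize(s['color'][y:y+80,x:x+100,::-1],None,fx=4,fy=4,interpolation=cv2.INTER_NEAREST))
cv2.imwrite('pics/end.png',cv2.hconcat(o))
E
python3 m.py | head -7
```

```text
time_s: 13.5
eef_pos: [0.5087, -0.1496, 0.2545]
tcp_rot: [0.707, 0.707, 0.0, -0.0]
contact_force: [-0.5, 0.7, -0.4]
finger_gap: 0.0003
finger_force: 0.0
teal tri [0.6524 0.0762 0.0895] [ 0.6552  0.0748  0.0954 48.    ] [ 0.6522  0.0751  0.0931 71.    ]
y1 tri [0.6451 0.0231 0.0864] [6.47e-01 2.11e-02 9.42e-02 3.80e+01] [6.439e-01 2.370e-02 9.300e-02 5.400e+01]
y2 tri [ 0.6123 -0.0198  0.0856] [ 6.156e-01 -2.090e-02  9.460e-02  3.400e+01] [ 6.114e-01 -1.840e-02  9.260e-02  5.000e+01]
y3 tri [ 0.562  -0.0382  0.0889] [ 5.642e-01 -4.120e-02  9.520e-02  5.100e+01] [ 5.616e-01 -3.910e-02  9.290e-02  6.200e+01]
red tri [ 0.5087 -0.0296  0.0897] [ 5.113e-01 -3.040e-02  9.480e-02  3.900e+01] [ 5.083e-01 -3.140e-02  9.320e-02  6.100e+01]
bT tri [0.6334 0.126  0.0959] [ 0.6367  0.1247  0.1022 39.    ] [ 0.6319  0.1256  0.1009 66.    ]
bR tri [0.4679 0.0025 0.0962] [4.711e-01 1.700e-03 1.023e-01 3.300e+01] [4.673e-01 3.200e-03 1.008e-01 6.000e+01]
```

View pics/end.png

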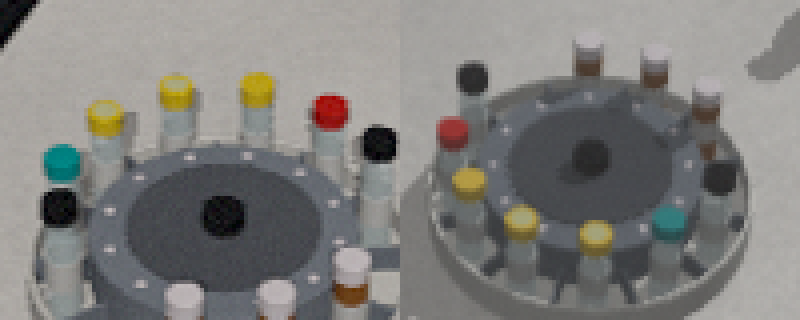

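All five row caps measure about 93–95 mm, which is seated. The black caps are still proud at about 101–102 mm, and the spare vials are standing.

```bash
python3 -c "from station import order; print(order.job_done())"
```

```text
the job is handed in; nothing more can be done
None
```

I pressed all five caps down in one pass from teal to red, left both black caps standing, kept the spare vials upright in their slots, moved the arm clear and handed the job in; no verdict was shown.

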